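# Free the sample-holder link with the forked spring-bar tool

### The arm

A 6-joint arm with a two-finger parallel gripper is mounted at the origin on a cart in front of the work surface, level with it; the furniture and walls round the work are solid. World frame = base frame: x ahead of the robot, y to its left, z up, the work surface at z = 0. Lengths are in m, angles in rad, forces in N, time in s.
With the tool pointing down it reaches from about 0.3 to 0.875 m from the base axis. Payload 6.4 kg.
Tool frame: the origin (TCP) lies at the very end of the fingers, on their centre line; the grasp point (between the pads) lies 19 mm behind it; z points along the fingers, y is the line along which they close (so a half turn about z gives the same grasp; the last joint's range is limited). The gripper opens to 85 mm and grips with 20 to 120 N. Pads are 22 mm wide; open, the fingers measure 114 mm over their backs; the gripper's body (76 mm by 85 mm) begins 54 mm behind the grasp point. The pads swing forward as they close: fully open they stand 13 mm farther back than shut.
Start: joints at [0.928, 0.181, 1.607, -0, 1.354, -0.206], TCP at [0.243, 0.521, 0.21] pointing down, gripper open.
Joint ranges: [-2.99, 2.99], [-0.89, 2.07], [0.3, 2.58], [-1.14, 4.28], [0, 2.63], [-3.12, 3.12]. Speed limits (rad/s): [2.57, 2.57, 3.01, 3.14, 3.14, 3.14].

### API

Orientations are given as a unit quaternion [w, x, y, z].
In Python, from bench import telemetry, camera, ctrl, spotter gives the robot as it stands.
- The arm moves only by the tool send_rows, never from a script. Its argument "series" is a list of rows, each a list of 3 entries, a list of its own where there are three numbers: the turn, a rotation vector about the world's x, y, z in degrees, then the shift along the world's x, y, z in mm, then the closure, from -1 (fully open) to 1 (shut), so that 0 is half open. In form: [[[rx, ry, rz], [dx, dy, dz], gripper], ...]. A call has 1 to 10 rows; each row is the pose to reach, as a shift and turn from the pose commanded when the call began; what a row does not reach only later rows make up. A row lasts 1/8 s, in which the tool goes at most 62.5 mm and 10.7 degrees, less where a joint would pass 70% of its speed; a pose out of reach is approached as far as the arm can. A call with a gripper value outside its range is refused whole. The fingers move at their own pace and stop on an object; the grip force is fixed at half the most. Time passes only in rows, so rows that repeat a pose let the fingers close. It gives the time, the measured TCP pose, the force, the opening and the grip force at its end, in the units of the state.
- telemetry.get_obs(): the state, without advancing time (a new reading comes with each control period).
- camera(name): name is "scene" or "top" or "wrist"; returns a dict with "pixels" (480x640x3 uint8, red, green, blue), "camera_matrix" (3x3 intrinsics, pixels), "xyz" and "orientation" of the camera in the world. Camera axes: x right, y up, looking along -z (the intrinsics and any distortion apply to the point x, -y, -z); pixel columns grow to the right and rows downward; lengths in m; the calibration is good to about 2 mm. A picture is of the moment at which its call begins. There is no depth.
- ctrl.hand_in(): hands the job in; it is judged then, once.
Trained networks look in the newest picture that a camera, given by its name, has taken for a name from the list of things; names that differ only in an ending like _2 or _b are one class to them, and where a whole thing is asked for, a point or a joint stands for the part that bears it (a point fixed in the world has none). Each returns a list of dicts, best first, with "conf" (0 to 1); they miss things now and then, are a little off and sometimes report something else, mostly with a low value. They report only what shows in the picture. A call takes as long as a camera call. They do not tell look-alikes from the thing itself.
- spotter.boxes_of(thing, camera): "xyz" ([x, y, z] in m, in world coordinates, good to about 4 mm: the middle of the surface that is visible of it).
- spotter.landmark_of(thing, camera): "xyz" ([x, y, z] in m, in world coordinates, good to about 4 mm: a listed point, or the origin of a listed thing).
The state is a dict: "time_s": time; "q": joint angles; "dq": joint speeds; "joint_efforts": joint torques, N m; "eef_pos": TCP position; "eef_rot": TCP orientation; "wrist_force": force on the tool from outside, world axes, zero at the start; "torque": the same for the moment, N m; "opening": opening from 0.0 (shut) to 1.0 (fully open); "grasp_force": force on a finger pad.
Only numpy, scipy, OpenCV 4.12 (cv2) and the standard library are available. Lean on these libraries where they do the work, as an engineer would, in place of code of your own. Each camera call takes 0.05 s, during which the arm holds its last target. There are 200 camera calls.

### The job

Take the forked tool out of its stand and with its fork push the spring bar's collar sideways, gently and not hard against its end stop, until the sample-holder link pops up out of its cradle. Then put the tool back upright in its stand, fully down, and set the freed link upright in the steel tray. Work the bar only with the tool, never with the fingers, and leave the beaker, jar and dropper bottle where they stand.

Things in the scene. Friction and masses are not known exactly. Their poses are not given: they have to be found in the camera images.
- cradle: Fixed cradle, turned up to 0.4 rad: grey base plate 64 (x) x 168 (y) x 10 mm with aluminium walls. Origin at the underside on its x centre line. At y = +35 mm the link's well, 31 x 26 mm inside, wall tops at 46 mm. From y = -62 to +16 mm two cheeks (inner faces x = +-12 mm, tops at 44 mm) flank the spring bar: a slot 24 mm wide, open above. Spring barrel and rear block behind y = -42 mm.
- slot (a point): Point on the bar's axis on its bare rod (5 mm thick), cradle (0, 6, 30) mm, 30 mm above the worktop; axes as the cradle's. Here the fork goes down astride the rod: 9 to 27 mm free to the collar at -y, 10 mm to the wall of the link's well at +y, 20 mm down to the base plate. The rod is pushed by its collar, a disc 18 mm in diameter and 4 mm thick, towards cradle -y.
- spring_bar: Steel bar along the cradle's y with its collar. Origin at its tip, at rest cradle (0, 29, 30) mm, in the link's cross hole. The collar is clamped anywhere with its face at cradle y = -3 to -21 mm: find it by feel. The bar leaves the link after 5 to 7 mm of travel at 5 to 8 N (spring 2.5 N + 0.5 N/mm, plus rubbing); hard stop at 8 mm. Over 12 N damages it. Let go, it springs home under the raised link.
- link_center (a point): Centre (half-way up) of the loose sample-holder link, 80 g, aluminium, 60 mm tall, z up, axes as the cradle's: foot 28 (x) x 24 (y) x 18 mm, above it a plate 20 (x) x 24 (y) x 42 mm with a dark round window. Held down its centre is about 53 mm above the worktop; once freed a spring pad lifts it 12 mm, to about 65 mm, and it stays up. Grasp the upper plate.
- fork_handle (a point): Centre of the handle (square, 16 x 16 x 46 mm, black) of the forked tool, 90 g, standing fork down; z up. Below the handle a flange 36 (x) x 24 (y) x 5 mm (underside 28 mm below here), then a blade 18 (x) x 6 (y) mm; its last 26 mm are two tines with a gap of 9 mm in x, for a rod along y. Top of the gap 52 mm, tine tips 78 mm below here.
- stand: Fixed grey tool stand, block 60 (x) x 52 (y) x 56 mm on a foot 84 x 74 x 6 mm; origin at the underside's centre. In its top a centred pocket 26 (x) x 18 (y) mm, 52 mm deep, for the tool's blade; the flange rests on the top, so the handle's centre stands at 84 mm. Tool x along stand x, within a few mm and 0.1 rad.
- tray: Fixed shallow steel tray 139 (x) x 219 (y) mm, floor 2 mm thick, rim 20 mm high; origin at the underside's centre.
- link: The same link as link_center, with its origin at the underside's centre.
- fork_tool: The same tool as fork_handle, with its origin at the height of the tine tips, z up.
- beaker: Glass beaker, bystander, 52 mm diameter, 66 mm tall; origin at the underside.
- powder_jar: White jar, bystander, 49 mm diameter, 70 mm tall; origin at the underside.
- dropper_bottle: Dropper bottle, bystander, 30 mm diameter, 90 mm tall; origin at the underside.
Not all that is in view belongs to the job. Leave any pink or turquoise look-alike of the link alone.

How it is judged:
On the way, in this order (a step that is already met when the one before it is completed fails the run):
1. the forked tool is lifted clear of its stand (height (world z) of fork_tool above 0.06 m), for 0.1 s.
2. the fork presses the spring bar and the link has popped up, not held by the fingers (contact force between fork_tool and spring_bar above 1.5 N and z of link in the frame of cradle between 0.031 and 0.045 m and horizontal distance between link_center and cradle below 0.045 m and contact force between the fingers and link below 0.5 N), for 0.05 s.
At the end, for the whole second after the job is handed in: The link stands upright (within 0.15 rad) and at rest on the tray's floor, its underside's centre inside the rim; the tool stands upright (within 0.12 rad) and at rest in the stand's pocket, flange down on the stand within 4 mm (x of link in the frame of tray between -0.06 and 0.06 m and y of link in the frame of tray between -0.1 and 0.1 m and height (world z) of link below 0.006 m and angle between link's own z axis and vertical below 0.15 rad and linear speed of each of link, fork_tool below 0.02 m/s and x of fork_tool in the frame of stand between -0.008 and 0.008 m and y of fork_tool in the frame of stand between -0.01 and 0.01 m and z of fork_tool in the frame of stand below 0.01 m and angle between fork_tool's own z axis and vertical below 0.12 rad); the robot touches nothing.
It fails at once if the tool presses the spring bar with more than 12 N (contact force between fork_tool and spring_bar above 12 N).
It fails at once if the fingers touch the spring bar (contact force between the fingers and spring_bar above 0.5 N).
It fails at once if the beaker is moved by more than 15 mm or tipped (distance of beaker from where it was at the start of the episode above 0.015 m or angle between beaker's own z axis and vertical above 0.3 rad).
It fails at once if the jar is moved by more than 15 mm or tipped (distance of powder_jar from where it was at the start of the episode above 0.015 m or angle between powder_jar's own z axis and vertical above 0.3 rad).
It fails at once if the dropper bottle is moved by more than 15 mm or tipped (distance of dropper_bottle from where it was at the start of the episode above 0.015 m or angle between dropper_bottle's own z axis and vertical above 0.3 rad).
It also fails if it takes over 72 s, if anything falls off the work surface, if the arm or the gripper's body presses on something with over 40 N, if the wrist force passes 120 N, or if a joint passes its speed limit or range.

## Working session

There is one attempt and no reset: what is moved stays moved. The work goes in short steps, Python scripts to look and compute and a tool call to move; the robot and the scene stay as the last step left them, time stands still between calls to the robot, and variables do not carry over. Pictures are saved under pics/ and viewed, at most 10 in all, crops included, and the job is handed in when it is done.

Besides the shell and the picture viewer there is one more tool, called after ">>>" as name(argument=value, ...), one argument or row to a line, values as JSON. send_rows: Moves the arm, as the interface text tells. Its arguments: {"type":"object","properties":{"series":{"type":"array","items":{"type":"array"}}},"required":["series"]}

```bash
mkdir -p pics; cat > h.py <<'E'
import numpy as np, cv2
from bench import telemetry, camera, ctrl, spotter
from scipy.spatial.transform import Rotation as R
def Rq(q): return R.from_quat([q[1],q[2],q[3],q[0]])
def proj(c,P):
    P=np.atleast_2d(P); p=Rq(c['orientation']).inv().apply(P-np.array(c['xyz']))
    p=p*[1,-1,-1]; u=(c['camera_matrix']@p.T).T; return u[:,:2]/u[:,2:]
def ray(c,uv,z):
    d=np.linalg.inv(c['camera_matrix'])@[uv[0],uv[1],1]; d=Rq(c['orientation']).apply(d*[1,-1,-1])
    o=np.array(c['xyz']); return o+d*(z-o[2])/d[2]
def save(c,n,crop=None,s=1):
    im=c['pixels'][:,:,::-1]
    if crop: im=im[crop[1]:crop[3],crop[0]:crop[2]]
    cv2.imwrite('pics/'+n,cv2.resize(im,None,fx=s,fy=s,interpolation=cv2.INTER_CUBIC))
E
cat > a.py <<'E'
from h import *
np.set_printoptions(precision=4,suppress=True)
o=telemetry.get_obs();print({k:np.round(v,3) for k,v in o.items()})
for n in ['scene','top']:
    c=camera(n);save(c,n+'0.png');print(n,c['xyz'],np.round(Rq(c['orientation']).as_matrix(),2).tolist(),c['camera_matrix'][0,0],c.keys())
    for t in 'cradle slot spring_bar link_center fork_handle stand tray link fork_tool beaker powder_jar dropper_bottle'.split():
        for d in spotter.landmark_of(t,n)[:3]: print(t,np.round(d['xyz'],3),round(d['conf'],2),proj(c,d['xyz'])[0].round())
E
python3 a.py
```

```text
{'time_s': np.float64(0.0), 'q': array([ 0.928,  0.182,  1.608,  0.   ,  1.354, -0.206]), 'dq': array([ 0.   ,  0.001,  0.001,  0.   , -0.001, -0.001]), 'joint_efforts': array([  0.001, -44.487, -35.134,  -0.   ,   0.009,   0.   ]), 'eef_pos': array([0.243, 0.521, 0.209]), 'eef_rot': array([-0.   ,  0.217,  0.976, -0.001]), 'wrist_force': array([0.115, 1.042, 0.245]), 'torque': array([-0.014,  0.017,  0.002]), 'grasp_force': np.float64(0.0), 'opening': np.float64(0.999)}
scene [-0.0372 -0.9722  0.8905] [[0.9, 0.26, -0.36], [-0.44, 0.53, -0.72], [0.0, 0.81, 0.59]] 613.4448245587276 dict_keys(['pixels', 'camera_matrix', 'xyz', 'orientation'])
cradle [ 0.459 -0.003 -0.003] 0.93 [322. 265.]
slot [0.459 0.004 0.028] 0.85 [321. 253.]
slot [0.445 0.03  0.026] 0.58 [310. 249.]
link_center [0.453 0.031 0.052] 0.8 [313. 239.]
link_center [0.456 0.364 0.032] 0.74 [260. 178.]
link_center [0.438 0.128 0.03 ] 0.57 [290. 226.]
fork_handle [0.437 0.264 0.081] 0.64 [266. 182.]
fork_handle [ 0.45  -0.251 -0.002] 0.42 [374. 338.]
fork_handle [ 0.462 -0.001 -0.004] 0.32 [323. 265.]
stand [ 0.44   0.264 
[... 612 characters left out ...]
bar [0.345 0.192 0.001] 0.39 [257. 293.]
link_center [0.451 0.363 0.03 ] 0.82 [177. 242.]
link_center [0.443 0.131 0.029] 0.77 [284. 245.]
fork_handle [0.436 0.26  0.086] 0.69 [218. 244.]
stand [0.437 0.262 0.001] 0.57 [226. 250.]
tray [ 0.452 -0.247 -0.002] 0.56 [459. 244.]
link [0.44  0.127 0.003] 0.6 [287. 249.]
link [0.452 0.358 0.001] 0.56 [182. 243.]
link [0.449 0.033 0.023] 0.44 [331. 243.]
fork_tool [0.437 0.26  0.009] 0.47 [226. 250.]
beaker [ 0.599 -0.034 -0.001] 0.58 [361. 179.]
powder_jar [0.596 0.283 0.004] 0.77 [219. 180.]
powder_jar [ 0.451 -0.251 -0.003] 0.63 [461. 244.]
dropper_bottle [ 0.343  0.196 -0.003] 0.64 [255. 294.]
dropper_bottle [0.434 0.259 0.085] 0.62 [219. 245.]
```

View pics/top0.png

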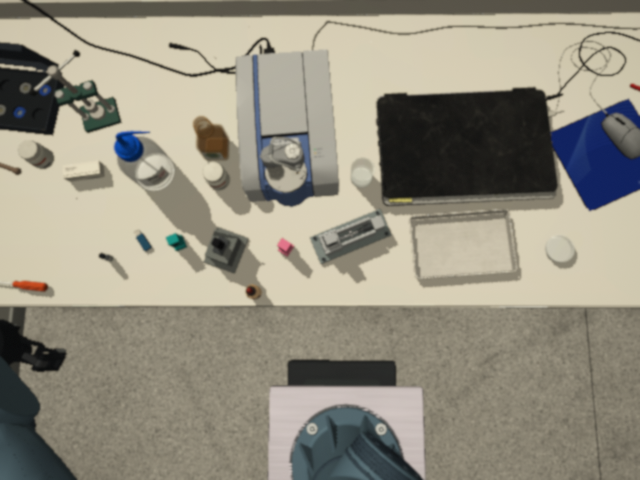

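View pics/scene0.png

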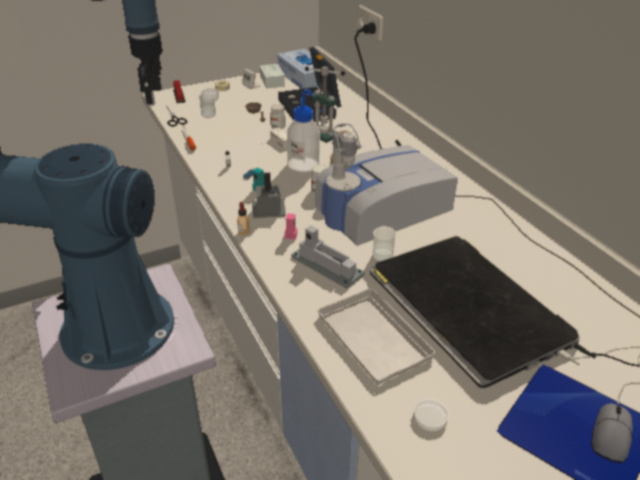

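Top view: the cradle is at (350,237) with its link end at the left, and the stand is at (225,248). The tray is at (465,245), and there are turquoise and pink decoys at (176,241) and (285,246). Moving above the stand for a wrist view.

>>> send_rows(
  series=[
    [[0,0,0],[30,-45,40],-1],
    [[0,0,0],[60,-90,60],-1],
    [[0,0,0],[90,-135,60],-1],
    [[0,0,0],[120,-180,60],-1],
    [[0,0,0],[145,-225,60],-1],
    [[0,0,0],[160,-260,60],-1],
    [[0,0,0],[160,-260,60],-1],
    [[0,0,0],[160,-260,60],-1],
  ],
)

```text
time_s: 2.3
eef_pos: [0.4031, 0.2614, 0.27]
eef_rot: [-0.0, 0.217, 0.976, 0.0]
wrist_force: [0.1, 0.0, -0.2]
opening: 1.0
grasp_force: 0.0
```

```bash
cat > b.py <<'E'
from h import *; import sys
np.set_printoptions(precision=4,suppress=True)
o=telemetry.get_obs();print(o['time_s'],o['eef_pos'],o['eef_rot'],o['wrist_force'],o['opening'],o['grasp_force'])
c=camera('wrist');save(c,sys.argv[1]);print(c['xyz'],Rq(c['orientation']).as_matrix().round(2).tolist(),c['camera_matrix'].tolist())
np.save('pics/'+sys.argv[1][:-4]+'.npy',c,allow_pickle=True)
for t in sys.argv[2:]:
    for d in spotter.landmark_of(t,'wrist')[:2]: print(t,np.round(d['xyz'],4),round(d['conf'],2),proj(c,d['xyz'])[0].round())
E
python3 b.py w1.png fork_handle stand fork_tool dropper_bottle powder_jar
```

```text
2.3 [0.4031 0.2614 0.27  ] [-0.0001  0.2169  0.9762  0.0002] [ 0.091   0.0202 -0.2082] 1.000242499099019 0.0
[0.3425 0.2899 0.4342] [[0.42, -0.87, -0.24], [0.91, 0.41, 0.11], [0.0, -0.27, 0.96]] [[341.9002038537993, 0.0, 323.48894356148963], [0.0, 341.9002038537993, 238.23596691125064], [0.0, 0.0, 1.0]]
fork_handle [0.4379 0.2603 0.0866] 0.95 [336. 241.]
fork_handle [0.4469 0.0357 0.0239] 0.64 [182. 304.]
stand [ 0.4414  0.2647 -0.0004] 0.88 [338. 224.]
dropper_bottle [ 0.3472  0.1982 -0.0002] 0.89 [259. 180.]
powder_jar [ 0.6014  0.2834 -0.0013] 0.84 [397. 318.]
powder_jar [0.4381 0.2587 0.0045] 0.45 [333. 224.]
```

View pics/w1.png

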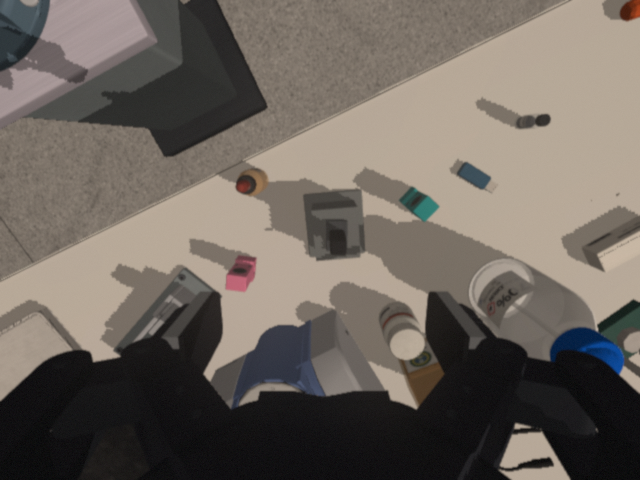

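The wrist view shows the stand at (335,225) with its handle at (338,240), and the fingers on either side of the view. I'll zoom in to get the stand's yaw.

```bash
python3 -c "
import numpy as np,cv2
from h import save
c=np.load('pics/w1.npy',allow_pickle=True).item();save(c,'w1c.png',(290,175,380,270),6)"
```

```text
(no output)
```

View pics/w1c.png

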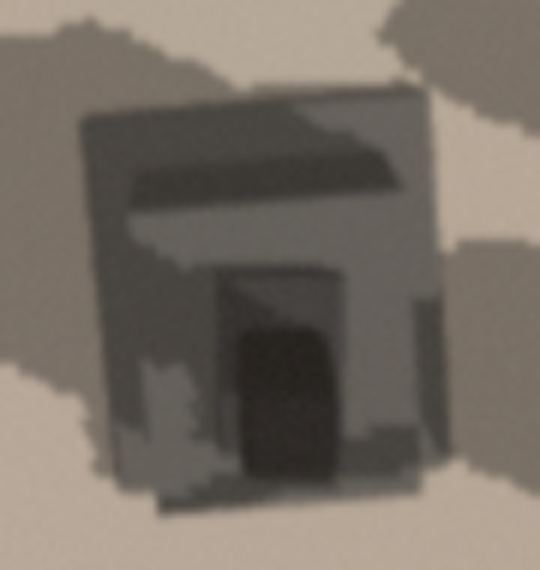

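```bash
cat > d.py <<'E'
from h import *
c=np.load('pics/w1.npy',allow_pickle=True).item()
f=lambda p,z: ray(c,(290+(p[0]+.5)/6-.5,175+(p[1]+.5)/6-.5),z)[:2]
TL,TR,BR,BL=[f(p,.006) for p in [(82,118),(428,88),(452,460),(120,492)]]
a=lambda v:np.degrees(np.arctan2(v[1],v[0])).round(1)
print('foot centre',(TL+TR+BR+BL)/4,np.linalg.norm(TR-TL),np.linalg.norm(BL-TL),a(TR-TL),a(BR-BL),a(BL-TL),a(BR-TR))
b=[f(p,.062) for p in [(130,210),(400,188)]];print('block edge ang',a(b[1]-b[0]),np.linalg.norm(b[1]-b[0]))
h=[f(p,.107) for p in [(245,478),(335,480),(332,330),(240,330)]];print(h)
g=[f(p,.061) for p in [(216,268),(342,270)]];print('flange',a(g[1]-g[0]),np.linalg.norm(g[1]-g[0]),g)
E
python3 d.py
```

```text
foot centre [0.43765627 0.2613218 ] 0.07243739919492673 0.08262320697531904 69.9 70.8 -20.1 -19.7
block edge ang 69.7 0.04972988774456023
[array([0.44214114, 0.25106337]), array([0.44884367, 0.2645871 ]), array([0.42498094, 0.27469716]), array([0.41858694, 0.2610014 ])]
flange 64.0 0.023427323034244277 [array([0.4166175 , 0.25787141]), array([0.42687074, 0.27893585])]
```

>>> send_rows(
  series=[
    [[0,0,-10],[8,0,0],-1],
    [[0,0,-20],[16,0,-10],-1],
    [[0,0,-30],[24,0,-20],-1],
    [[0,0,-40],[30,0,-30],-1],
    [[0,0,-50],[35,0,-40],-1],
    [[0,0,-60],[35,0,-50],-1],
    [[0,0,-70],[35,0,-60],-1],
    [[0,0,-80],[35,0,-70],-1],
    [[0,0,-90],[35,0,-80],-0.3],
    [[0,0,-91],[35,0,-90],-0.3],
  ],
)

```text
time_s: 3.85
eef_pos: [0.4381, 0.2614, 0.1795]
eef_rot: [-0.0, 0.848, 0.53, 0.0]
wrist_force: [-0.3, -0.5, -0.3]
opening: 0.649
grasp_force: 0.0
```

```bash
python3 b.py w2.png fork_handle stand
```

```text
3.85 [0.4381 0.2614 0.1795] [-0.      0.8478  0.5303  0.    ] [-0.2582 -0.5468 -0.2515] 0.6490461316681175 0.0
[0.468  0.3221 0.3437] [[0.9, 0.42, 0.12], [-0.44, 0.87, 0.24], [-0.0, -0.27, 0.96]] [[341.9002038537993, 0.0, 323.48894356148963], [0.0, 341.9002038537993, 238.23596691125064], [0.0, 0.0, 1.0]]
fork_handle [0.4375 0.2599 0.0867] 0.74 [323. 236.]
stand [ 0.4406  0.2627 -0.0006] 0.85 [325. 210.]
```

>>> send_rows(
  series=[
    [[0,0,0],[0,0,-50],-0.3],
    [[0,0,0],[0,0,-90],-0.3],
    [[0,0,0],[0,0,-113],-0.3],
    [[0,0,0],[0,0,-113],-0.3],
    [[0,0,0],[0,0,-113],1],
    [[0,0,0],[0,0,-113],1],
    [[0,0,0],[0,0,-113],1],
    [[0,0,0],[0,0,-113],1],
    [[0,0,0],[0,0,-113],1],
  ],
)

```text
time_s: 5.12
eef_pos: [0.4396, 0.2616, 0.0686]
eef_rot: [0.0, 0.848, 0.53, 0.002]
wrist_force: [-0.8, 0.8, 7.2]
opening: 0.165
grasp_force: 59.5
```

>>> send_rows(
  series=[
    [[0,0,0],[0,0,20],1],
    [[0,0,0],[0,0,50],1],
    [[0,0,0],[0,0,90],1],
    [[0,0,0],[0,0,130],1],
    [[0,0,0],[0,0,130],1],
    [[0,0,0],[0,0,130],1],
  ],
)

```text
time_s: 5.88
eef_pos: [0.4378, 0.2609, 0.1964]
eef_rot: [-0.0, 0.848, 0.53, -0.0]
wrist_force: [0.4, 0.4, -1.3]
opening: 0.168
grasp_force: 58.7
```

```bash
python3 b.py w3.png fork_handle cradle slot link_center
```

```text
5.875 [0.4378 0.2609 0.1964] [-0.0001  0.8482  0.5298 -0.0003] [ 0.444   0.4373 -1.2879] 0.1683731794029173 58.68856966495514
[0.4678 0.3215 0.3606] [[0.9, 0.42, 0.12], [-0.44, 0.87, 0.24], [-0.0, -0.27, 0.96]] [[341.9002038537993, 0.0, 323.48894356148963], [0.0, 341.9002038537993, 238.23596691125064], [0.0, 0.0, 1.0]]
fork_handle [0.4358 0.2596 0.2113] 0.6 [320. 296.]
slot [ 0.4404  0.2634 -0.0002] 0.6 [325. 206.]
slot [0.4354 0.2587 0.1332] 0.56 [322. 249.]
link_center [0.451  0.3601 0.0288] 0.98 [289. 112.]
link_center [0.4418 0.1271 0.0302] 0.82 [381. 323.]
```

>>> send_rows(
  series=[
    [[0,0,5],[0,-40,25],1],
    [[0,0,10],[0,-80,25],1],
    [[0,0,15],[0,-130,25],1],
    [[0,0,20],[0,-180,25],1],
    [[0,0,26],[10,-230,25],1],
    [[0,0,32],[20,-280,25],1],
    [[0,0,38],[30,-320,25],1],
    [[0,0,43],[42,-350,25],1],
    [[0,0,43],[42,-350,25],1],
    [[0,0,43],[42,-350,25],1],
  ],
)

```text
time_s: 7.38
eef_pos: [0.4797, -0.0884, 0.2212]
eef_rot: [-0.001, 0.595, 0.803, -0.0]
wrist_force: [0.1, -0.0, -1.5]
opening: 0.166
grasp_force: 58.7
```

```bash
python3 b.py w4.png fork_handle cradle slot link_center spring_bar
```

```text
7.375 [ 0.4797 -0.0884  0.2212] [-0.0009  0.5954  0.8034 -0.    ] [ 0.1016 -0.0003 -1.4638] 0.16634621272676725 58.742780685424805
[ 0.4608 -0.0241  0.3855] [[0.96, -0.28, -0.08], [0.29, 0.92, 0.25], [-0.0, -0.26, 0.96]] [[341.9002038537993, 0.0, 323.48894356148963], [0.0, 341.9002038537993, 238.23596691125064], [0.0, 0.0, 1.0]]
fork_handle [ 0.4798 -0.0878  0.2392] 0.67 [323. 293.]
cradle [ 0.4612 -0.0004 -0.0027] 0.74 [331. 123.]
slot [0.4584 0.0021 0.0317] 0.97 [330. 117.]
link_center [0.4501 0.0329 0.0524] 0.7 [331.  78.]
```

View pics/w4.png

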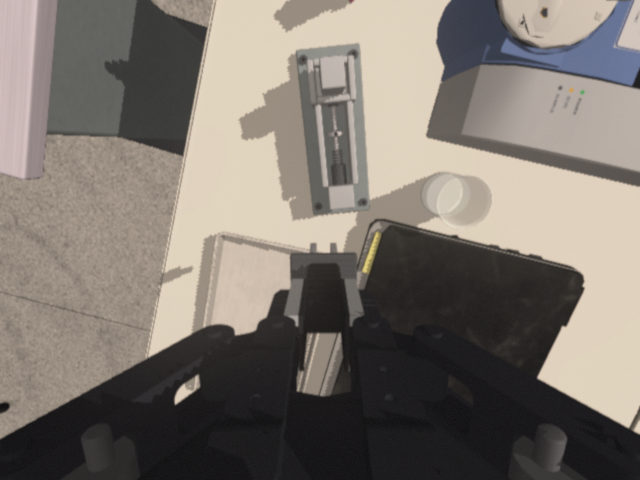

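The cradle is at (333,130) with the link at (333,72), the bare rod and collar at about (337,130), and the fork tines at (323,250). I'll zoom in on the cradle.

```bash
python3 -c "
import numpy as np,cv2
from h import save
c=np.load('pics/w4.npy',allow_pickle=True).item();save(c,'w4c.png',(280,35,400,290),2.35*1)
save(c,'w4d.png',(285,38,385,223),3.2)"
```

```text
(no output)
```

View pics/w4d.png

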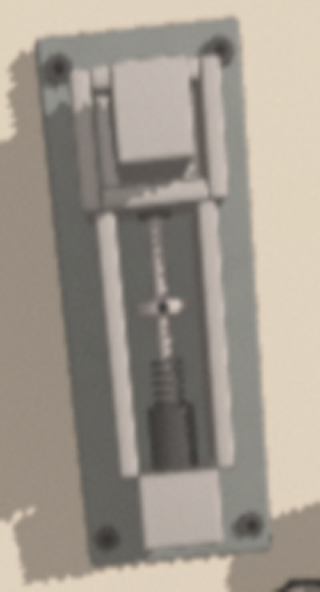

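Plate corners in the crop are at (38,40), (238,18), (270,552) and (90,563). The collar is at (162,306).

```bash
cat > e.py <<'E'
from h import *
np.set_printoptions(precision=4,suppress=True)
from scipy.optimize import least_squares
c=np.load('pics/w4.npy',allow_pickle=True).item()
g=lambda p:np.array((285+(p[0]+.5)/3.2-.5,38+(p[1]+.5)/3.2-.5))
# cradle points (mm) : plate corners z10, link top quad at z83 
obj=np.array([[-32,84,10],[32,84,10],[32,-84,10],[-32,-84,10]])/1e3
uv=np.array([g(p) for p in [(38,40),(238,18),(270,552),(90,563)]])
def T(x,o): return R.from_euler('z',x[2]).apply(o)+[x[0],x[1],0]
r=least_squares(lambda x:(proj(c,T(x,obj))-uv).ravel(),[.46,0,.3]);x=r.x
print(x,np.degrees(x[2]),r.fun)
inv=lambda P:R.from_euler('z',-x[2]).apply(np.array(P)-[x[0],x[1],0])*1e3
for n,p,z in [('collar',(162,306),.030),('collar top',(162,298),.039),('cheekL inner top',(113,330),.044),('cheekR inner',(209,330),.044),('rod',(159,250),.030),('link top TL',(112,62),.083),('linkTR',(185,57),.083)]: print(n,inv(ray(c,g(p),z)))
P=T(x,np.array([[0,6,30],[0,35,53],[0,-3,30],[0,-21,30]])/1e3);print('slot,link',P)
print('axes x',np.cos(x[2]),np.sin(x[2]),'y',-np.sin(x[2]),np.cos(x[2]))
E
python3 e.py
```

```text
[ 0.4684 -0.0113  0.3862] 22.129959737054545 [-1.0577 -0.8804  1.0603 -0.5768  0.4593  0.1524 -0.4725  1.799 ]
collar [ 0.0695  0.6849 30.    ]
collar top [-0.044  2.747 39.   ]
cheekL inner top [-15.6106  -5.2305  44.    ]
cheekR inner [13.0883 -7.8392 44.    ]
rod [ 0.4907 17.1459 30.    ]
link top TL [-9.4159 58.6107 83.    ]
linkTR [ 8.8667 58.0773 83.    ]
slot,link [[ 0.4661 -0.0058  0.03  ]
 [ 0.4552  0.0211  0.053 ]
 [ 0.4695 -0.0141  0.03  ]
 [ 0.4763 -0.0308  0.03  ]]
axes x 0.9263317780320913 0.3767086898492046 y -0.3767086898492046 0.9263317780320913
```

View pics/w4c.png

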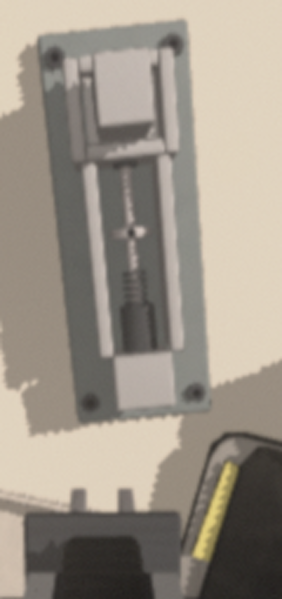

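```bash
cat >> e.py <<'E'
print('----')
ob=np.array([[-32,84,10],[32,84,10],[32,-84,10],[-32,-84,10],[-10,47,83],[10,47,83],[10,23,83],[-10,23,83],[-12,-62,44],[12,-62,44]])/1e3
px=[(38,40),(238,18),(270,552),(90,563),(112,62),(187,57),(193,157),(119,165),(138,474),(218,467)]
uv=np.array([g(p) for p in px])
def F(x):
    o=ob.copy(); o[:4,1]+=x[3]; return ((proj(c,T(x,o)+[0,0,x[4]*0])-uv)).ravel()
r=least_squares(F,[.46,0,.3,.012,0],loss='soft_l1');x=r.x;print(x,np.degrees(x[2]));print(F(x).reshape(-1,2).round(1).tolist())
for n,p,z in [('collar',(162,306),.030),('collar top',(162,298),.039),('rod',(159,250),.030)]: print(n,inv(ray(c,g(p),z)))
P=T(x,np.array([[0,6,30],[0,35,53],[0,-3,30],[0,-21,30]])/1e3);print('slot,link',P)
print('axes y',-np.sin(x[2]),np.cos(x[2]))
# tool: tine outer tips, pixel in w4c at 2.35
k=lambda p:np.array((280+(p[0]+.5)/2.35-.5,35+(p[1]+.5)/2.35-.5))
for p,z in [((70,489),.2212-.0626),((133,489),.2212-.0626),((25,514),.2212-.0626+.055),((180,514),.2212-.0626+.055)]: print('tool',ray(c,k(p),z))
E
python3 e.py|sed -n '/----/,$p'
```

```text
----
[ 0.4639 -0.0004  0.3891 -0.012   0.    ] 22.293339358023882
[[-1.2, -0.5], [0.8, -0.4], [0.7, 0.2], [-0.2, 2.0], [-0.9, -0.2], [0.5, -1.2], [0.9, -0.1], [-0.3, -0.1], [0.2, 1.4], [-0.8, 1.4]]
collar [  0.0531 -11.1418  30.    ]
collar top [-0.0545 -9.0793 39.    ]
rod [ 0.5213  5.318  30.    ]
slot,link [[ 0.4616  0.0052  0.03  ]
 [ 0.4506  0.032   0.053 ]
 [ 0.4651 -0.0032  0.03  ]
 [ 0.4719 -0.0198  0.03  ]]
axes y -0.37934860121263286 0.9252538239629269
tool [ 0.4702 -0.0897  0.1586]
tool [ 0.4879 -0.0843  0.1586]
tool [ 0.4599 -0.0824  0.2136]
tool [ 0.4932 -0.0722  0.2136]
```

>>> send_rows(
  series=[
    [[0,0,2.5],[-9,47,0],1],
    [[0,0,5.3],[-18,94,0],1],
    [[0,0,5.3],[-18,94,0],1],
    [[0,0,5.3],[-18,94,-40],1],
    [[0,0,5.3],[-18,94,-84],1],
    [[0,0,5.3],[-18,94,-84],1],
    [[0,0,5.3],[-18,94,-84],1],
  ],
)

```text
time_s: 8.55
eef_pos: [0.4633, 0.0044, 0.1394]
eef_rot: [0.001, 0.557, 0.83, 0.0]
wrist_force: [0.0, 0.3, -0.6]
opening: 0.171
grasp_force: 58.8
```

```bash
python3 b.py w5.png slot cradle; python3 -c "
import numpy as np
from h import *
c=np.load('pics/w5.npy',allow_pickle=True).item()
x=[.4639,-.0004,.3891]
P=R.from_euler('z',x[2]).apply(np.array([[0,6,30],[0,35,83],[0,-9,30]])/1e3)+[x[0],x[1],0]
print(proj(c,P)); save(c,'w5c.png',(240,110,410,310),3)"
```

```text
8.55 [0.4633 0.0044 0.1394] [0.0009 0.5574 0.8302 0.0002] [ 0.0463  0.2539 -0.5618] 0.17055467843417504 58.78800451755524
[0.438  0.0669 0.3035] [[0.93, -0.37, -0.1], [0.38, 0.89, 0.25], [0.0, -0.27, 0.96]] [[341.9002038537993, 0.0, 323.48894356148963], [0.0, 341.9002038537993, 238.23596691125064], [0.0, 0.0, 1.0]]
slot [0.4601 0.0044 0.0323] 0.6 [319. 228.]
cradle [ 0.4618  0.0001 -0.001 ] 0.78 [320. 224.]
[[321.50985227 226.87929224]
 [321.00060051 202.67280859]
 [321.54490545 244.36470251]]
```

View pics/w5c.png

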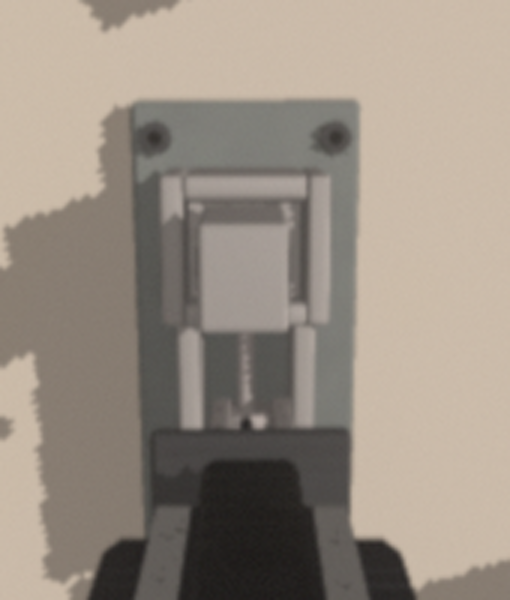

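>>> send_rows(
  series=[
    [[0,0,0],[0,0,-10],1],
    [[0,0,0],[0,0,-20],1],
    [[0,0,0],[0,0,-20],1],
    [[0,0,0],[0,0,-20],1],
  ],
)

```text
time_s: 9.2
eef_pos: [0.4621, 0.0051, 0.1177]
eef_rot: [-0.0, 0.557, 0.83, -0.0]
wrist_force: [0.1, 0.1, -1.7]
opening: 0.167
grasp_force: 58.8
```

>>> send_rows(
  series=[
    [[0,0,0],[-0.4,-0.2,-6],1],
    [[0,0,0],[-0.4,-0.2,-12],1],
    [[0,0,0],[-0.4,-0.2,-18],1],
    [[0,0,0],[-0.4,-0.2,-18],1],
    [[0,0,0],[-0.4,-0.2,-18],1],
  ],
)

```text
time_s: 9.82
eef_pos: [0.4619, 0.0048, 0.0999]
eef_rot: [0.0, 0.557, 0.83, -0.0]
wrist_force: [0.2, -0.1, -0.6]
opening: 0.167
grasp_force: 58.8
```

```bash
python3 b.py w6.png slot cradle; python3 -c "
import numpy as np
from h import *
c=np.load('pics/w6.npy',allow_pickle=True).item()
save(c,'w6c.png',(260,160,390,280),4)"
```

```text
9.825 [0.4619 0.0048 0.0999] [ 0.      0.5572  0.8304 -0.    ] [ 0.2428 -0.0856 -0.6113] 0.16715900737535533 58.83199989795685
[0.4368 0.0672 0.2641] [[0.93, -0.37, -0.1], [0.38, 0.89, 0.25], [-0.0, -0.27, 0.96]] [[341.9002038537993, 0.0, 323.48894356148963], [0.0, 341.9002038537993, 238.23596691125064], [0.0, 0.0, 1.0]]
slot [0.4595 0.0007 0.0309] 0.6 [318. 246.]
cradle [ 0.4589 -0.0023 -0.0032] 0.7 [316. 237.]
```

View pics/w6c.png

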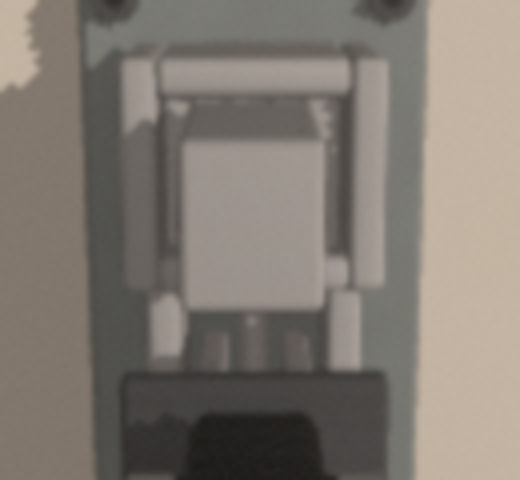

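Crop: the rod at x=254 lies centred between the tines at 217 and 297. Now I'll lower the fork.

>>> send_rows(
  series=[
    [[0,0,0],[-0.3,-0.1,-5],1],
    [[0,0,0],[-0.3,-0.1,-10],1],
    [[0,0,0],[-0.3,-0.1,-15],1],
    [[0,0,0],[-0.3,-0.1,-21],1],
    [[0,0,0],[-0.3,-0.1,-21],1],
    [[0,0,0],[-0.3,-0.1,-21],1],
  ],
)

```text
time_s: 10.72
eef_pos: [0.4616, 0.0047, 0.0789]
eef_rot: [0.0, 0.557, 0.83, 0.0]
wrist_force: [0.2, -0.6, -0.8]
opening: 0.167
grasp_force: 58.8
```

>>> send_rows(
  series=[
    [[0,0,0],[0.8,-1.9,0],1],
    [[0,0,0],[1.5,-3.7,0],1],
    [[0,0,0],[2.3,-5.6,0],1],
    [[0,0,0],[3.0,-7.4,0],1],
    [[0,0,0],[3.0,-7.4,0],1],
    [[0,0,0],[3.0,-7.4,0],1],
  ],
)

```text
time_s: 11.48
eef_pos: [0.4645, -0.0026, 0.0789]
eef_rot: [-0.0, 0.557, 0.83, 0.0]
wrist_force: [0.1, 0.4, -0.4]
opening: 0.167
grasp_force: 58.8
```

Next, 1 mm steps of feel.

>>> send_rows(
  series=[
    [[0,0,0],[0.4,-0.9,0],1],
    [[0,0,0],[0.8,-1.9,0],1],
    [[0,0,0],[0.8,-1.9,0],1],
    [[0,0,0],[1.1,-2.8,0],1],
    [[0,0,0],[1.1,-2.8,0],1],
    [[0,0,0],[1.1,-2.8,0],1],
  ],
)

```text
time_s: 12.22
eef_pos: [0.4656, -0.0055, 0.0789]
eef_rot: [0.0, 0.557, 0.83, -0.0]
wrist_force: [-1.0, -0.5, -1.0]
opening: 0.169
grasp_force: 58.8
```

>>> send_rows(
  series=[
    [[0,0,0],[0.4,-0.9,0],1],
    [[0,0,0],[0.8,-1.9,0],1],
    [[0,0,0],[0.8,-1.9,0],1],
    [[0,0,0],[0.8,-1.9,0],1],
  ],
)

```text
time_s: 12.72
eef_pos: [0.4662, -0.007, 0.0788]
eef_rot: [-0.0, 0.557, 0.83, 0.0]
wrist_force: [-0.0, 3.1, 0.5]
opening: 0.168
grasp_force: 59.0
```

>>> send_rows(
  series=[
    [[0,0,0],[0.3,-0.7,0],1],
    [[0,0,0],[0.6,-1.4,0],1],
    [[0,0,0],[0.9,-2.1,0],1],
    [[0,0,0],[1.1,-2.8,0],1],
    [[0,0,0],[1.1,-2.8,0],1],
    [[0,0,0],[1.1,-2.8,0],1],
  ],
)

```text
time_s: 13.48
eef_pos: [0.4674, -0.01, 0.0788]
eef_rot: [-0.0, 0.557, 0.83, 0.0]
wrist_force: [-1.8, 5.8, 0.1]
opening: 0.166
grasp_force: 59.1
```

>>> send_rows(
  series=[
    [[0,0,0],[0.3,-0.7,0],1],
    [[0,0,0],[0.6,-1.4,0],1],
    [[0,0,0],[0.6,-1.4,0],1],
    [[0,0,0],[0.6,-1.4,0],1],
  ],
)

```text
time_s: 13.98
eef_pos: [0.4679, -0.0112, 0.0788]
eef_rot: [-0.0, 0.557, 0.83, 0.0]
wrist_force: [-1.9, 5.4, 1.1]
opening: 0.168
grasp_force: 59.1
```

```bash
cat > f.py <<'E'
from h import *
o=telemetry.get_obs();f=o['wrist_force'];print(o['time_s'],o['eef_pos'].round(4),f.round(2),'push',f@[-.379,.925,0])
c=camera('scene')
for t in ['link_center']:
  for d in spotter.landmark_of(t,'scene')[:4]: print(t,np.round(d['xyz'],3),round(d['conf'],2))
c=camera('wrist')
for d in spotter.landmark_of('link_center','wrist')[:4]: print('w',np.round(d['xyz'],3),round(d['conf'],2))
# link top size in wrist: light quad width along the middle of the link
np.save('pics/last.npy',c,allow_pickle=True)
g=cv2.cvtColor(c['pixels'],cv2.COLOR_RGB2GRAY).astype(int)
u=proj(c,[[.4506,.032,.083],[.4506,.032,.095]]);print(u.round(1))
for r in range(int(u[0,1])-14,int(u[0,1])+20,8): print(r,g[r,295:350:1].tolist())
E
python3 f.py
```

```text
13.975 [ 0.4679 -0.0112  0.0788] [-1.87  5.37  1.08] push 5.678773270469532
link_center [0.452 0.029 0.052] 0.8
link_center [0.454 0.367 0.033] 0.75
link_center [0.44  0.129 0.027] 0.63
link_center [ 0.469 -0.006  0.092] 0.51
w [0.451 0.032 0.054] 0.79
w [0.442 0.128 0.031] 0.65
w [0.46  0.003 0.03 ] 0.6
[[323.6 189.8]
 [323.6 193.3]]
175 [91, 83, 72, 72, 81, 95, 94, 90, 106, 128, 141, 144, 143, 143, 145, 145, 143, 144, 144, 143, 145, 143, 145, 145, 144, 144, 145, 145, 145, 144, 143, 146, 147, 145, 147, 147, 146, 146, 147, 146, 148, 147, 146, 147, 146, 147, 148, 149, 152, 148, 129, 126, 110, 84, 71]
183 [92, 83, 72, 71, 79, 93, 94, 90, 104, 126, 140, 143, 143, 143, 143, 144, 143, 144, 144, 145, 144, 143, 144, 144, 144, 143, 145, 145, 144, 145, 145, 143, 144, 144, 145, 144, 147, 146, 145, 147, 145, 144, 146, 146, 144, 147, 148, 148, 152, 145, 115, 98, 91, 76, 73]
191 [94, 87, 74, 70, 77, 92, 92, 82, 101, 125, 138, 142, 142, 142, 143, 143, 143, 143, 143, 143, 142, 143, 142, 142, 143, 142, 143, 143, 144, 144, 143, 145, 145, 144, 144, 143, 145, 144, 145, 145, 145, 145, 145, 145, 145, 146, 145, 149, 153, 145, 121, 101, 90, 77, 72]
199 [94, 87, 75, 69, 75, 88, 93, 90, 101, 120, 135, 140, 141, 142, 142, 140, 142, 143, 142, 142, 142, 142, 142, 143, 143, 143, 143, 142, 143, 143, 143, 141, 144, 142, 144, 144, 145, 143, 144, 144, 144, 145, 144, 145, 144, 144, 145, 149, 152, 141, 118, 100, 87, 77, 72]
207 [93, 88, 81, 87, 95, 99, 98, 92, 98, 117, 134, 139, 141, 141, 142, 142, 141, 143, 142, 141, 141, 142, 142, 141, 142, 143, 143, 141, 143, 142, 142, 143, 143, 143, 142, 143, 142, 142, 143, 143, 143, 144, 144, 143, 144, 143, 145, 148, 153, 149, 150, 152, 152, 152, 147]
```

>>> send_rows(
  series=[
    [[0,0,0],[0.2,-0.5,0],1],
    [[0,0,0],[0.4,-0.9,0],1],
    [[0,0,0],[0.4,-0.9,0],1],
    [[0,0,0],[0.4,-0.9,0],1],
  ],
)

```text
time_s: 14.68
eef_pos: [0.4683, -0.012, 0.0788]
eef_rot: [-0.001, 0.557, 0.83, 0.0]
wrist_force: [-2.7, 5.3, 2.0]
opening: 0.172
grasp_force: 59.2
```

```bash
sed -i 's/^for r in range.*/row=g[int(u[0,1]),285:360]; print("width",(row>115).sum())/' f.py; python3 f.py
```

```text
14.675 [ 0.4683 -0.012   0.0788] [-2.74  5.28  2.  ] push 5.927042731773307
link_center [0.439 0.128 0.028] 0.71
link_center [0.455 0.363 0.03 ] 0.56
w [0.442 0.13  0.028] 0.84
w [0.452 0.034 0.055] 0.7
[[323.6 188. ]
 [323.6 191.4]]
width 48
```

```bash
cat > g.py <<'E'
from h import *
c=np.load('pics/last.npy',allow_pickle=True).item();g=cv2.cvtColor(c['pixels'],cv2.COLOR_RGB2GRAY).astype(int)
for r in (175,185,195): print(r,g[r,290:355].tolist())
print(g[120:240:2,322].tolist())
E
python3 g.py
```

```text
175 [98, 100, 99, 100, 97, 92, 82, 73, 71, 80, 93, 96, 91, 106, 128, 140, 143, 143, 143, 144, 144, 144, 143, 142, 144, 144, 145, 145, 144, 143, 144, 145, 144, 145, 145, 145, 146, 145, 145, 146, 146, 145, 146, 147, 144, 145, 146, 146, 145, 147, 147, 147, 148, 149, 147, 124, 128, 115, 85, 73, 74, 82, 103, 125, 139]
185 [99, 98, 99, 97, 98, 93, 86, 72, 69, 77, 91, 92, 90, 104, 126, 138, 143, 143, 144, 143, 142, 145, 144, 143, 142, 143, 143, 143, 142, 144, 144, 143, 144, 145, 144, 144, 144, 144, 144, 144, 145, 145, 144, 146, 145, 144, 145, 145, 144, 145, 145, 146, 149, 152, 145, 114, 99, 89, 77, 73, 75, 88, 107, 130, 142]
195 [97, 98, 98, 96, 96, 94, 87, 74, 70, 75, 85, 94, 89, 103, 123, 137, 141, 141, 142, 141, 142, 141, 143, 142, 143, 141, 142, 142, 143, 142, 143, 142, 143, 144, 142, 142, 142, 144, 144, 143, 145, 143, 143, 143, 143, 143, 143, 145, 144, 145, 144, 146, 148, 150, 140, 110, 101, 90, 78, 72, 75, 90, 112, 132, 141]
[119, 117, 118, 117, 117, 119, 116, 116, 116, 116, 116, 117, 115, 142, 152, 147, 144, 123, 88, 100, 99, 98, 98, 100, 123, 144, 145, 145, 144, 145, 145, 145, 144, 143, 143, 143, 142, 144, 142, 142, 142, 142, 143, 142, 141, 141, 142, 142, 134, 100, 96, 103, 98, 106, 103, 105, 106, 106, 106, 106]
```

>>> send_rows(
  series=[
    [[0,0,0],[0.2,-0.4,0],1],
    [[0,0,0],[0.3,-0.8,0],1],
    [[0,0,0],[0.3,-0.8,0],1],
    [[0,0,0],[0.3,-0.8,0],1],
  ],
)

```text
time_s: 15.38
eef_pos: [0.4686, -0.0129, 0.0788]
eef_rot: [-0.0, 0.557, 0.83, 0.0]
wrist_force: [-2.0, 5.1, 1.6]
opening: 0.174
grasp_force: 59.1
```

```bash
sed -i 's/^row=.*/row=g[int(u[0,1])-3,300:350]; print("width",(row>115).sum(),g[int(u[0,1])-3,290:355].tolist())/' f.py; python3 f.py
```

```text
15.375 [ 0.4686 -0.0129  0.0788] [-1.97  5.13  1.6 ] push 5.496088224753955
link_center [0.453 0.033 0.062] 0.77
link_center [0.44  0.126 0.026] 0.64
link_center [0.454 0.366 0.032] 0.62
w [0.453 0.033 0.063] 0.89
w [0.441 0.128 0.031] 0.78
[[323.6 185.9]
 [323.6 189.2]]
width 46 [100, 100, 100, 100, 97, 94, 85, 76, 85, 94, 88, 91, 112, 132, 146, 147, 147, 148, 147, 146, 147, 148, 147, 148, 148, 147, 148, 148, 149, 149, 148, 148, 148, 148, 149, 149, 148, 147, 149, 149, 150, 149, 150, 150, 149, 150, 149, 149, 150, 149, 149, 150, 150, 151, 152, 154, 145, 133, 132, 104, 80, 85, 107, 127, 140]
```

The link has popped up: both cameras read z≈0.062 and the width is larger. I'll back off, lift and return the tool.

>>> send_rows(
  series=[
    [[0,0,0],[0,0,0],1],
    [[0,0,0],[0,0,0],1],
    [[0,0,0],[-1.2,3,0],1],
    [[0,0,0],[-2.4,6,0],1],
    [[0,0,0],[-3.7,9,0],1],
    [[0,0,0],[-5.0,12.2,0],1],
    [[0,0,0],[-5.0,12.2,0],1],
    [[0,0,0],[-5.0,12.2,15],1],
    [[0,0,0],[-5.0,12.2,50],1],
    [[0,0,0],[-5.0,12.2,100],1],
  ],
)

```text
time_s: 16.82
eef_pos: [0.463, -0.0011, 0.1799]
eef_rot: [-0.001, 0.557, 0.83, -0.0]
wrist_force: [0.8, -1.0, 0.2]
opening: 0.17
grasp_force: 58.8
```

>>> send_rows(
  series=[
    [[0,0,-5],[-3,20,15],1],
    [[0,0,-10],[-6,60,25],1],
    [[0,0,-16],[-9,105,25],1],
    [[0,0,-22],[-13,150,25],1],
    [[0,0,-28],[-17,195,25],1],
    [[0,0,-34],[-21,235,25],1],
    [[0,0,-40],[-25,262,25],1],
    [[0,0,-42.3],[-25,262,25],1],
    [[0,0,-42.3],[-25,262,25],1],
    [[0,0,-42.3],[-25,262,25],1],
  ],
)

```text
time_s: 18.08
eef_pos: [0.4391, 0.2607, 0.2045]
eef_rot: [0.0, 0.819, 0.574, 0.0]
wrist_force: [0.1, -0.2, -1.0]
opening: 0.166
grasp_force: 58.9
```

```bash
python3 b.py w7.png fork_handle fork_tool stand; python3 -c "
import numpy as np
from h import *
c=np.load('pics/w7.npy',allow_pickle=True).item()
a=cv2.cvtColor(c['pixels'],cv2.COLOR_RGB2BGR)[150:310,260:385];
b=np.load('pics/w3.npy',allow_pickle=True).item()['pixels'][150:310,260:385,::-1]
cv2.imwrite('pics/w7c.png',cv2.resize(np.hstack([a,b]),None,fx=3.2,fy=3.2,interpolation=cv2.INTER_CUBIC))"
```

```text
18.075 [0.4391 0.2607 0.2045] [0.0002 0.8192 0.5735 0.0003] [ 0.1218 -0.2011 -1.0388] 0.16621873864216477 58.8595050573349
[0.4625 0.324  0.3687] [[0.94, 0.33, 0.09], [-0.34, 0.91, 0.25], [-0.0, -0.27, 0.96]] [[341.9002038537993, 0.0, 323.48894356148963], [0.0, 341.9002038537993, 238.23596691125064], [0.0, 0.0, 1.0]]
fork_handle [0.4374 0.2578 0.2215] 0.62 [322. 300.]
fork_tool [0.4369 0.2575 0.1422] 0.97 [322. 250.]
stand [ 0.4415  0.2617 -0.0005] 0.76 [325. 206.]
```

View pics/w7c.png

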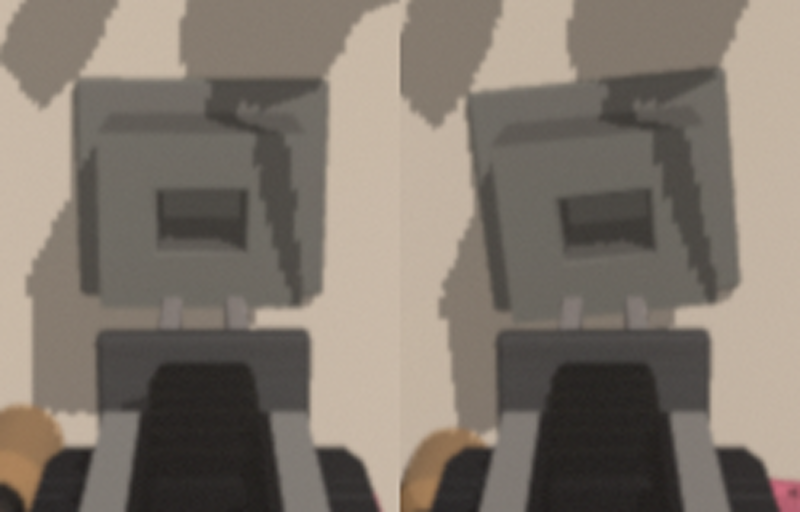

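Left (now): the tool is unchanged in the hand, and the pocket at crop (203,218) is parallel to the flange.

```bash
python3 -c "
from h import *
for n,p in (('w7',(202.5,218)),('w3',(606-400,219))):
  c=np.load(f'pics/{n}.npy',allow_pickle=True).item()
  print(ray(c,(260+p[0]/3.2-.3,150+p[1]/3.2-.3),.062))
print(telemetry.get_obs()['eef_pos'])
"
```

```text
[0.43963404 0.26278671 0.062     ]
[0.43981223 0.26378154 0.062     ]
[0.43899563 0.26057407 0.20403192]
```

>>> send_rows(
  series=[
    [[0,0,0],[0.5,1,-30],1],
    [[0,0,0],[0.5,1,-60],1],
    [[0,0,0],[0.5,1,-85],1],
    [[0,0,0],[0.5,1,-105],1],
    [[0,0,0],[0.5,1,-120],1],
    [[0,0,0],[0.5,1,-130],1],
    [[0,0,0],[0.5,1,-133],1],
    [[0,0,0],[0.5,1,-133],1],
  ],
)

```text
time_s: 19.27
eef_pos: [0.4396, 0.262, 0.0712]
eef_rot: [0.0, 0.819, 0.573, 0.0]
wrist_force: [-0.1, 0.3, -1.4]
opening: 0.167
grasp_force: 58.9
```

>>> send_rows(
  series=[
    [[0,0,0],[0,0,-1.5],1],
    [[0,0,0],[0,0,-2.5],1],
    [[0,0,0],[0,0,-2.5],1],
  ],
)

```text
time_s: 19.65
eef_pos: [0.4396, 0.262, 0.0687]
eef_rot: [0.0, 0.819, 0.573, 0.0]
wrist_force: [-0.3, 1.1, 0.1]
opening: 0.167
grasp_force: 58.9
```

>>> send_rows(
  series=[
    [[0,0,0],[0,0,-0.5],0.4],
    [[0,0,0],[0,0,-0.5],0.0],
    [[0,0,0],[0,0,-0.5],-0.3],
    [[0,0,0],[0,0,-0.5],-0.3],
    [[0,0,0],[0,0,20],-0.3],
    [[0,0,0],[0,0,60],-0.3],
    [[0,0,0],[0,0,110],-0.3],
    [[0,0,0],[0,0,150],-0.3],
    [[0,0,0],[0,0,150],-0.3],
  ],
)

```text
time_s: 20.78
eef_pos: [0.4417, 0.2627, 0.2224]
eef_rot: [0.001, 0.819, 0.573, 0.004]
wrist_force: [-0.5, -1.0, 0.1]
opening: 0.65
grasp_force: 0.0
```

```bash
python3 b.py w8.png fork_handle fork_tool stand
```

```text
20.775 [0.4417 0.2627 0.2224] [0.0011 0.8192 0.5734 0.0037] [-0.5327 -1.0445  0.1009] 0.6501073006336815 0.0
[0.464  0.3257 0.387 ] [[0.94, 0.33, 0.08], [-0.34, 0.91, 0.25], [0.01, -0.26, 0.97]] [[341.9002038537993, 0.0, 323.48894356148963], [0.0, 341.9002038537993, 238.23596691125064], [0.0, 0.0, 1.0]]
fork_handle [0.4388 0.2625 0.0874] 0.72 [319. 224.]
fork_tool [0.4384 0.2582 0.0018] 0.68 [321. 211.]
stand [0.4379 0.2622 0.0011] 0.88 [319. 208.]
stand [0.4381 0.2613 0.0025] 0.21 [320. 209.]
```

>>> send_rows(
  series=[
    [[0,0,6],[0,-30,0],-0.3],
    [[0,0,12],[2,-70,0],-0.3],
    [[0,0,18],[4,-110,0],-0.3],
    [[0,0,24],[6,-150,0],-0.3],
    [[0,0,30],[8,-190,-20],-0.3],
    [[0,0,36],[11,-220,-40],-0.3],
    [[0,0,42.3],[11,-230,-50],-0.3],
    [[0,0,42.3],[11,-230,-50],-0.3],
    [[0,0,42.3],[11,-230,-50],-0.3],
  ],
)

```text
time_s: 22.1
eef_pos: [0.4501, 0.0324, 0.1681]
eef_rot: [-0.0, 0.558, 0.83, -0.0]
wrist_force: [-0.0, 0.3, 0.6]
opening: 0.649
grasp_force: 0.0
```

```bash
python3 b.py w9.png link_center link cradle; python3 -c "
from h import *
c=np.load('pics/w9.npy',allow_pickle=True).item();g=cv2.cvtColor(c['pixels'],cv2.COLOR_RGB2GRAY).astype(int)
u=proj(c,[[.4506,.032,.095]])[0].round().astype(int);print(u)
row=g[u[1],u[0]-40:u[0]+40];col=g[u[1]-40:u[1]+40,u[0]];print(row.tolist(),col.tolist())
"
```

```text
22.1 [0.4501 0.0324 0.1681] [-0.0004  0.558   0.8298 -0.0001] [-0.026   0.3168  0.5994] 0.6485682665830328 0.0
[0.4253 0.0948 0.3324] [[0.93, -0.36, -0.1], [0.38, 0.89, 0.25], [-0.0, -0.27, 0.96]] [[341.9002038537993, 0.0, 323.48894356148963], [0.0, 341.9002038537993, 238.23596691125064], [0.0, 0.0, 1.0]]
link_center [0.4479 0.0346 0.0646] 0.91 [322. 227.]
link_center [0.4406 0.1288 0.033 ] 0.71 [357. 112.]
link [0.447 0.035 0.035] 0.8 [321. 218.]
link [ 0.4416  0.1268 -0.0041] 0.61 [353. 118.]
cradle [ 0.4608  0.0003 -0.0023] 0.82 [321. 247.]
[324 241]
[125, 125, 126, 126, 126, 125, 122, 107, 87, 83, 85, 85, 86, 85, 85, 85, 96, 103, 104, 104, 105, 95, 88, 96, 102, 96, 101, 131, 150, 154, 155, 155, 155, 155, 155, 154, 155, 155, 154, 157, 155, 155, 155, 156, 154, 156, 156, 157, 157, 156, 158, 158, 155, 142, 153, 159, 160, 153, 125, 135, 151, 155, 160, 161, 151, 130, 123, 124, 124, 124, 123, 130, 150, 180, 188, 188, 189, 189, 189, 188] [103, 107, 124, 150, 161, 160, 157, 150, 136, 117, 109, 115, 117, 107, 103, 101, 102, 102, 102, 102, 102, 102, 106, 122, 147, 156, 157, 157, 156, 156, 155, 156, 156, 155, 155, 155, 155, 156, 155, 155, 155, 155, 155, 154, 155, 154, 153, 153, 153, 155, 154, 154, 153, 148, 131, 119, 124, 118, 125, 137, 139, 144, 147, 145, 149, 145, 131, 112, 104, 101, 96, 80, 58, 56, 79, 107, 120, 132, 132, 130]
```

>>> send_rows(
  series=[
    [[0,0,0],[0,0.5,-40],-0.3],
    [[0,0,0],[0,0.5,-80],-0.3],
    [[0,0,0],[0,0.5,-100],-0.3],
    [[0,0,0],[0,0.5,-100],-0.3],
    [[0,0,0],[0,0.5,-100],1],
    [[0,0,0],[0,0.5,-100],1],
    [[0,0,0],[0,0.5,-100],1],
    [[0,0,0],[0,0.5,-100],1],
    [[0,0,0],[0,0.5,-100],1],
  ],
)

```text
time_s: 23.42
eef_pos: [0.4511, 0.0323, 0.0689]
eef_rot: [0.001, 0.557, 0.83, 0.0]
wrist_force: [1.6, 0.0, 1.9]
opening: 0.203
grasp_force: 58.6
```

>>> send_rows(
  series=[
    [[0,0,0],[0,0,10],1],
    [[0,0,0],[0,0,30],1],
    [[0,0,0],[0,0,65],1],
    [[0,0,0],[0,0,100],1],
    [[0,0,0],[0,-50,100],1],
    [[0,0,0],[0,-105,100],1],
    [[0,0,0],[0,-160,100],1],
    [[0,0,0],[0,-215,80],1],
    [[0,0,0],[0,-260,60],1],
    [[0,0,0],[0,-280,40],1],
  ],
)

```text
time_s: 24.68
eef_pos: [0.4496, -0.2499, 0.108]
eef_rot: [-0.0, 0.558, 0.83, -0.0]
wrist_force: [-0.1, -0.3, 0.2]
opening: 0.199
grasp_force: 58.9
```

```bash
python3 b.py w10.png link link_center tray; python3 - <<'E'
from h import *
c=camera('top')
for t in ('link','tray','fork_handle'):
  for d in spotter.landmark_of(t,'top')[:3]: print(t,np.round(d['xyz'],3),round(d['conf'],2))
print([ray(c,p,.02).round(3) for p in ((412,217),(507,213),(515,270),(416,279))])
E
```

```text
24.675 [ 0.4496 -0.2499  0.108 ] [-0.0003  0.5582  0.8297 -0.0002] [-0.1155 -0.3171  0.1886] 0.19875948088859297 58.92684328369796
[ 0.4248 -0.1874  0.2722] [[0.93, -0.36, -0.1], [0.38, 0.89, 0.25], [-0.0, -0.27, 0.96]] [[341.9002038537993, 0.0, 323.48894356148963], [0.0, 341.9002038537993, 238.23596691125064], [0.0, 0.0, 1.0]]
link [ 0.4457 -0.2469  0.0716] 0.68 [319. 250.]
link_center [ 0.4504 -0.2481  0.103 ] 0.92 [326. 273.]
tray [ 0.4502 -0.2498  0.0027] 0.66 [324. 230.]
link [0.439 0.124 0.002] 0.73
link [ 0.454  0.363 -0.002] 0.62
fork_handle [0.44  0.262 0.088] 0.47
[array([ 0.507, -0.143,  0.02 ]), array([ 0.515, -0.348,  0.02 ]), array([ 0.392, -0.357,  0.02 ]), array([ 0.372, -0.148,  0.02 ])]
```

>>> send_rows(
  series=[
    [[0,0,0],[0,0,-30],1],
    [[0,0,0],[0,0,-55],1],
    [[0,0,0],[0,0,-66],1],
    [[0,0,0],[0,0,-69],1],
    [[0,0,0],[0,0,-70],1],
    [[0,0,0],[0,0,-70],1],
  ],
)

```text
time_s: 25.82
eef_pos: [0.4509, -0.248, 0.0392]
eef_rot: [0.001, 0.557, 0.83, -0.0]
wrist_force: [-0.0, 0.5, -0.8]
opening: 0.203
grasp_force: 58.9
```

>>> send_rows(
  series=[
    [[0,0,0],[0,0,-1],1],
    [[0,0,0],[0,0,-2],1],
    [[0,0,0],[0,0,-2],1],
  ],
)

```text
time_s: 26.2
eef_pos: [0.4506, -0.248, 0.0369]
eef_rot: [0.0, 0.557, 0.83, -0.0]
wrist_force: [-1.0, -0.1, 3.8]
opening: 0.201
grasp_force: 59.6
```

Contact with the floor (3.8 N). I'll release and retreat straight up.

>>> send_rows(
  series=[
    [[0,0,0],[0,0,0],0.4],
    [[0,0,0],[0,0,0],0.0],
    [[0,0,0],[0,0,0],-0.3],
    [[0,0,0],[0,0,0],-0.3],
    [[0,0,0],[0,0,25],-0.3],
    [[0,0,0],[0,0,70],-0.3],
    [[0,0,0],[0,0,120],-0.3],
    [[0,0,0],[0,0,170],-0.3],
    [[0,0,0],[0,0,170],-0.3],
    [[0,0,0],[0,0,170],-0.3],
  ],
)

```text
time_s: 27.45
eef_pos: [0.4501, -0.2473, 0.2059]
eef_rot: [-0.0, 0.557, 0.83, 0.0]
wrist_force: [-0.5, 0.3, -0.3]
opening: 0.652
grasp_force: 0.0
```

```bash
python3 b.py w11.png link link_center tray; python3 - <<'E'
from h import *
c=np.load('pics/w11.npy',allow_pickle=True).item();g=cv2.cvtColor(c['pixels'],cv2.COLOR_RGB2GRAY).astype(int)
u=proj(c,[[.4506,-.248,.062]])[0].round().astype(int);print(u,g[u[1],u[0]-25:u[0]+25].tolist(),g[u[1]-25:u[1]+25,u[0]].tolist())
c=camera('scene')
for t in ('link_center','fork_handle','fork_tool','stand','beaker','powder_jar','dropper_bottle'):
  for d in spotter.landmark_of(t,'scene')[:3]: print(t,np.round(d['xyz'],3),round(d['conf'],2))
E
```

```text
27.45 [ 0.4501 -0.2473  0.2059] [-0.0002  0.5572  0.8304  0.    ] [-0.4511  0.2679 -0.2663] 0.6523384548784016 0.0
[ 0.425  -0.185   0.3701] [[0.93, -0.37, -0.1], [0.38, 0.89, 0.25], [-0.0, -0.27, 0.96]] [[341.9002038537993, 0.0, 323.48894356148963], [0.0, 341.9002038537993, 238.23596691125064], [0.0, 0.0, 1.0]]
link [ 0.4451 -0.2479  0.    ] 0.87 [319. 206.]
link_center [ 0.4509 -0.2445  0.0317] 0.61 [325. 211.]
tray [ 0.4503 -0.2518 -0.0011] 0.8 [322. 211.]
tray [ 0.4483 -0.2441  0.0004] 0.55 [323. 204.]
[324 221] [136, 136, 137, 135, 136, 135, 135, 135, 135, 135, 130, 121, 112, 128, 160, 172, 172, 175, 173, 174, 175, 173, 174, 174, 173, 174, 174, 174, 175, 175, 175, 176, 176, 173, 157, 170, 179, 186, 191, 193, 193, 192, 190, 189, 190, 191, 191, 192, 193, 195] [189, 171, 155, 147, 130, 118, 116, 116, 117, 117, 124, 145, 167, 176, 178, 177, 176, 176, 175, 175, 176, 175, 175, 174, 174, 174, 173, 174, 172, 174, 172, 174, 174, 173, 171, 167, 170, 186, 192, 193, 193, 191, 191, 190, 191, 192, 194, 194, 193, 193]
link_center [0.439 0.128 0.026] 0.73
link_center [ 0.448 -0.248  0.031] 0.59
link_center [0.454 0.364 0.03 ] 0.45
fork_handle [0.438 0.264 0.081] 0.62
fork_handle [ 0.439  0.262 -0.   ] 0.44
stand [ 0.441  0.262 -0.002] 0.89
beaker [ 0.598 -0.036  0.002] 0.9
powder_jar [0.6   0.279 0.001] 0.68
powder_jar [ 0.463 -0.002 -0.002] 0.51
dropper_bottle [0.344 0.197 0.003] 0.7
```

The link is upright in the tray, the tool is seated in the stand and the bystanders haven't moved.

```bash
python3 -c "
from bench import ctrl
print(ctrl.hand_in())"
```

```text
the job is handed in; nothing more can be done
None
```

I handed the job in at about 27.5 s of the 72 s limit. The fork pushed the collar at about 6 N until the link popped up; the tool is back down in its stand, the link is upright in the tray, and the beaker, jar and bottle have not moved. The hand-in gave no verdict.

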